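# Close the reclined sample carrier with its bayonet lid

## Task

The steel sample carrier reclining in the plywood cradle is full of vials and must be closed for transport. Pick up its grey bayonet lid from the table, line its two lugs up with the two slots in the carrier's mouth, push it fully home and turn it clockwise to the stop; then let go and leave the lid locked on. Do not knock or push the burner, the tumbler or the loose vials.

Things in the scene. Friction and masses are not known exactly. Their poses are not given: they have to be found in the camera images.
- lid_center (a point): Centre of the loose grey plastic lid (0.15 to 0.31 kg), on its axis, 35 mm above its foot, standing upright on the table. z: axis, up to the grip; x: along the grip bar and the line of the lugs. Plate 88 mm wide, 8 mm thick, underside 13 mm below this point. On it the grip bar, 64 mm long (x), 16 thick (y), 40 high: from 5 mm below to 35 mm above this point. Half a turn about z is the same.
- lid_lug (a point): Outer end of one lug of the lid, 37 mm from its axis along its x and 30.5 mm below the lid's centre. The part under the plate is a round plug 55 mm wide, 22 mm high, bevelled to 47 mm over its lowest 6 mm. At its foot stick out two opposite lugs (along +x and -x), each 14 mm wide and 9 mm high. They are hidden from above by the plate; the bar shows their direction.
- carrier: Fixed round steel can, 100 mm wide, 130 long, in a plywood cradle (200 x 150 mm, 93 high), leaning 25 degrees from vertical, mouth towards the robot within about 40 degrees. Origin: centre of the mouth, level with its lip's face, 174 mm above the table. z: its axis, outwards. x: line of the lugs when locked. Lip 10 mm thick, opening 60 mm wide. Lid home: plate on the lip, lid's centre 13 mm out.
- carrier_slot (a point): Middle of one of two opposite slots in the lip, 35 mm from the axis, level with the lip's face, 60 degrees from the carrier's x towards its y (counter-clockwise looking into the mouth). Each is 22 mm wide, from the opening out to 40 mm from the axis, seen as a notch in the mouth. The lid goes in with its x on this line, either way round; the foot ends 22 mm below the lip's face.
- carrier_lock (a point): Where one lug's middle ends when locked: on the carrier's +x, 35 mm out, 17.5 mm inside; the other is opposite. From the slots the lid turns 60 degrees clockwise (looking into the mouth) until the lugs meet fixed stops; its x then lies on the carrier's x, either way round, the lugs under the lip with 3 mm play along the axis. The other way is blocked. Light friction, no spring.
- burner_mid (a point): Middle of a loose steel spirit burner (flattened round foot 92 mm wide, narrow neck, 72 mm high), upright, 36 mm above the table. To be left alone.
- tumbler_mid (a point): Middle of a loose empty glass tumbler (76 mm wide, 90 mm high), upright, 45 mm above the table. To be left alone.
- vial_a_mid (a point): Middle of a loose small glass vial with white cap (34 mm wide, 62 mm high), upright, 31 mm above the table. To be left alone.
- vial_b_mid (a point): Middle of a second such vial. To be left alone.

How it is judged:
On the way:
1. the lid's plug is in the mouth, plate down on the lip, lugs still in the slots (z of lid_center in the frame of carrier between 0.008 and 0.0165 m and x of lid_center in the frame of carrier between -0.006 and 0.006 m and y of lid_center in the frame of carrier between -0.006 and 0.006 m and angle between the x axis of lid_center and the x axis of carrier, either way round above 0.5 rad).
At the end, for the whole second after the job is handed in: The lid is in the carrier's mouth: its centre 8 to 16.5 mm out from the mouth's plane (13 mm is fully home) and within 6 mm of its axis in x and y, its axis within 0.12 rad of the carrier's, turned to within 0.17 rad of the stop (lid's x on carrier's x), at rest and released (z of lid_center in the frame of carrier between 0.008 and 0.0165 m and x of lid_center in the frame of carrier between -0.006 and 0.006 m and y of lid_center in the frame of carrier between -0.006 and 0.006 m and angle between the z axis of lid_center and the z axis of carrier, either way round below 0.12 rad and angle between the x axis of lid_center and the x axis of carrier, either way round below 0.17 rad and linear speed of lid below 0.02 m/s); the robot touches nothing.
It fails at once if the burner, the tumbler or a loose vial was pushed more than 40 mm or knocked over (distance of any of burner_mid, tumbler_mid, vial_a_mid, vial_b_mid from where it was at the start of the episode above 0.04 m or angle between any of burner_mid, tumbler_mid, vial_a_mid, vial_b_mid's own z axis and vertical above 0.7 rad).
It also fails if it takes over 48 s, if anything falls off the work surface, if the arm or the gripper's body presses on something with over 40 N, if the wrist force passes 120 N, or if a joint passes its speed limit or range.

## Robot

A 6-joint arm with a two-finger parallel gripper is mounted at the origin on the work surface. World frame = base frame: x ahead of the robot, y to its left, z up, the work surface at z = 0. Lengths are in m, angles in rad, forces in N, time in s.
With the tool pointing down it reaches from about 0.3 to 0.85 m from the base axis. Payload 4.2 kg.
Tool frame: the origin (TCP) lies at the very end of the fingers, on their centre line; the grasp point (between the pads) lies 19 mm behind it (r.grasp_offset is the distance from the TCP to the grasp point, in m); z points along the fingers, y is the line along which they close (so a half turn about z gives the same grasp; the last joint's range is limited). The gripper opens to 91 mm and grips with 3 to 60 N. Pads are 32 mm wide; open, the fingers measure 118 mm over their backs; the gripper's body (76 mm by 178 mm) begins 60 mm behind the grasp point.
Start: joints at [-1.182, 0.32, 1.565, -0, 1.257, -0.02], TCP at [0.229, -0.528, 0.214] pointing down, gripper open.
Joint ranges: [-3.11, 3.11], [-0.84, 2.01], [0.21, 2.61], [-1.34, 4.49], [0.05, 2.63], [-2.56, 2.56]. Speed limits (rad/s): [2.57, 2.57, 3.14, 3.14, 3.14, 3.14].

## Interface

Orientations are given as [roll, pitch, yaw] about the fixed x, y, z axes, in that order (R = Rz(yaw) Ry(pitch) Rx(roll)).
In Python, from plant import r, jaws, kin, sense, imaging, job_done gives the robot as it stands. Calls block until the motion is done:
- r.movep(position, orientation): joint-space move of the TCP to a pose.
- r.movel(position, v=0.15, frame=None, guard=None): straight line of the TCP; frame=None keeps the orientation; v is the mean speed in m/s. With guard (N) it stops when the force on the tool has changed by that much, and returns True; else False.
- r.move_j(angles): joint-space move.
- jaws.set_gripper(opening, grip_force=None): finger opening in m; grip_force is the grip in N (None keeps the last); returns when the fingers have stopped.
- r.dwell(seconds).
- kin.ik(position, orientation): joint angles nearest the present ones, or None.
- sense(): the state.
- imaging.grab_frame(name): name is "side" or "top" or "wrist"; returns the picture (384x512x3 uint8, red, green, blue); there is no depth.
- imaging.camera_params(name): a dict with "fx", "fy", "cx", "cy" (pixels), "k1" (the pictures are not rectified: a ray, as slopes to the right and down, at radius r is drawn at 1 + k1 r^2 times it, then the intrinsics apply), "world_from_camera" (4x4, takes a point from camera to world coordinates). Camera axes: x right, y up, looking along -z (the intrinsics and any distortion apply to the point x, -y, -z); pixel columns grow to the right and rows downward; lengths in m; the calibration is good to about 2 mm. A picture is of the moment at which its call begins: read the wrist's pose just before it. camera_params takes no time and is no camera call; for the wrist camera it gives the pose at the moment of the call.
A pose or a line that the arm cannot do raises r.IKError and nothing moves.
- job_done(): hands the job in; it is judged then, once.
The state is a dict: "t": time; "joint_pos": joint angles; "dq": joint speeds; "joint_efforts": joint torques, N m; "tcp_pos": TCP position; "tcp_rot": TCP orientation; "contact_force": force on the tool from outside, world axes, zero at the start; "ft_torque": the same for the moment, N m; "finger_gap": finger opening in m; "finger_force": force on a finger pad.
Only numpy, scipy, OpenCV 4.12 (cv2) and the standard library are available. Lean on these libraries where they do the work, as an engineer would, in place of code of your own. Each camera call takes 0.05 s, during which the arm holds its last target. There are 200 camera calls.

## Working session

There is one attempt and no reset: what is moved stays moved. The work goes in short steps, each a Python script; the robot and the scene stay as the last script left them, time stands still between calls to the robot, and variables do not carry over. Pictures are saved under pics/ and viewed, at most 10 in all, crops included, and the job is handed in when it is done.

```bash
ls; mkdir -p pics; python3 - <<'E'
from plant import *
import cv2,numpy as np
for n in ["side","top"]:
    cv2.imwrite(f"pics/{n}0.png",cv2.resize(imaging.grab_frame(n)[...,::-1],(800,600),interpolation=cv2.INTER_CUBIC))
    p=imaging.camera_params(n);print(n,p)
print(sense()["t"],sense()["tcp_rot"],imaging.camera_params("wrist"),r.grasp_offset)
E
```

```text
pics
side {'fx': 474.7094753174118, 'fy': 474.7094753174118, 'cx': 250.44804742458027, 'cy': 194.5381198447303, 'k1': -0.18739481987551687, 'world_from_camera': array([[ 0.98812529,  0.1269825 , -0.08650934,  0.52152648],
       [-0.15247073,  0.74072355, -0.65427922, -0.7329949 ],
       [-0.01900251,  0.65969999,  0.75128878,  0.95126672],
       [ 0.        ,  0.        ,  0.        ,  1.        ]])}
top {'fx': 461.70342392269146, 'fy': 461.70342392269146, 'cx': 255.42290861499214, 'cy': 191.10758200850748, 'k1': -0.14141837684766495, 'world_from_camera': array([[ 0.02967052,  0.97724204, -0.21004204,  0.37668198],
       [-0.99955252,  0.02980616, -0.00252053, -0.01741322],
       [ 0.00379738,  0.21002284,  0.97768911,  1.32121293],
       [ 0.        ,  0.        ,  0.        ,  1.        ]])}
0.1 [-3.14001293e+00 -2.85308185e-05  4.08765349e-01] {'fx': 280.24115400993213, 'fy': 280.24115400993213, 'cx': 256.2567079123497, 'cy': 190.5244419208607, 'k1': -0.06951189299962705, 'world_from_camera': array([[ 0.39836847,  0.87945745,  0.26049405,  0.30378893],
       [-0.91722481,  0.38230483,  0.11198954, -0.49554797],
       [-0.0010981 , -0.28354471,  0.95895839,  0.38261656],
       [ 0.        ,  0.        ,  0.        ,  1.        ]])} 0.0188
```

View pics/side0.png

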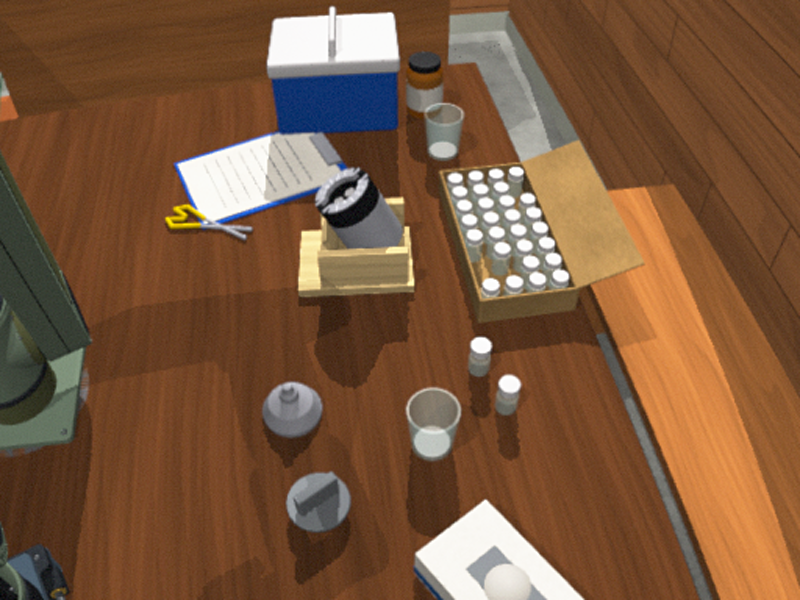

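View pics/top0.png

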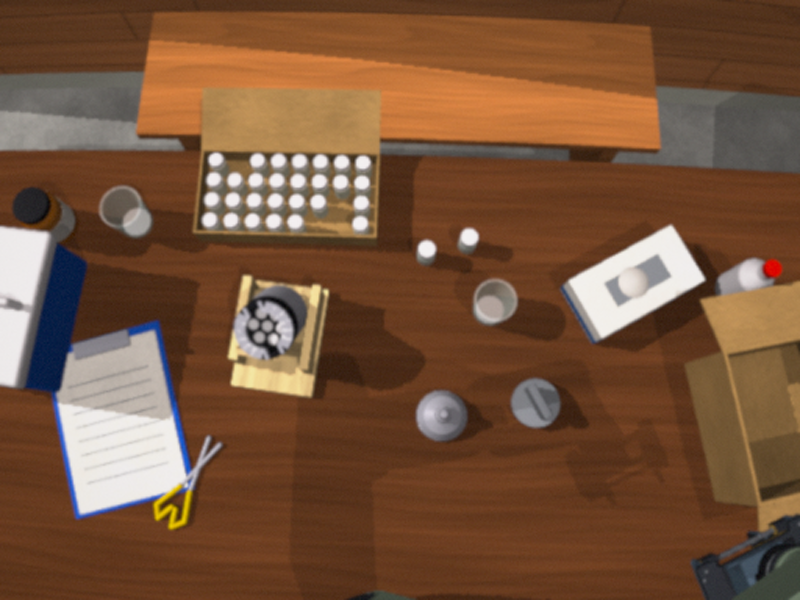

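The side view (800x600 scale) shows the lid at about (318,500), the burner at (291,410), the tumbler at (433,425), the vials at (480,357) and (508,394), and the carrier mouth near (345,190). In the top view the lid is at (535,403), the mouth at (264,330), the burner at (441,415), the tumbler at (493,303), and the vials at (427,252) and (468,240).

```bash
cat > h.py <<'E'
import numpy as np,cv2
from scipy.spatial.transform import Rotation as Ro
from plant import *
def ray(p,uv):
    """pixel -> world origin, unit direction"""
    K=np.array([[p["fx"],0,p["cx"]],[0,p["fy"],p["cy"]],[0,0,1]])
    s=cv2.undistortPoints(np.array([[uv]],float),K,np.array([p["k1"],0,0,0,0]))[0,0]
    M=p["world_from_camera"];d=M[:3,:3]@np.array([s[0],-s[1],-1.]);return M[:3,3],d/np.linalg.norm(d)
def onplane(p,uv,z=None,q=None,n=(0,0,1)):
    o,d=ray(p,uv);n=np.array(n,float);q=np.array([0,0,z]) if q is None else q
    return o+d*((q-o)@n)/(d@n)
def big(uv): return ((np.array(uv)+.5)/1.5625-.5)
def tri(rs):
    A=sum(np.eye(3)-np.outer(d,d) for o,d in rs);b=sum((np.eye(3)-np.outer(d,d))@o for o,d in rs)
    x=np.linalg.solve(A,b);return x,[np.linalg.norm(np.cross(x-o,d)) for o,d in rs]
def project(p,X):
    M=np.linalg.inv(p["world_from_camera"]);c=M[:3,:3]@X+M[:3,3];s=np.array([c[0],-c[1]])/-c[2]
    s=s*(1+p["k1"]*(s@s));return np.array([p["fx"]*s[0]+p["cx"],p["fy"]*s[1]+p["cy"]])
def snap(n,f,box=None):
    p=imaging.camera_params(n);im=imaging.grab_frame(n)[...,::-1].copy();np.savez(f"pics/{f}.npz",im=im,**p)
    if box: x0,x1,y0,y1=box;im=im[y0:y1,x0:x1]
    k=min(800/im.shape[1],600/im.shape[0]);cv2.imwrite(f"pics/{f}.png",cv2.resize(im,None,fx=k,fy=k,interpolation=cv2.INTER_CUBIC))
    return p
def load(f): p=dict(np.load(f"pics/{f}.npz"));return p,p["im"]
def look(target,dist,view,up):
    """TCP pose so that wrist camera sits at target-dist*view looking along view; up ~ camera image-up"""
    p=imaging.camera_params("wrist");s=sense();Rt=Ro.from_euler("xyz",s["tcp_rot"]).as_matrix();M=p["world_from_camera"]
    Rtc=Rt.T@M[:3,:3];tc=Rt.T@(M[:3,3]-s["tcp_pos"])
    z=-np.array(view,float);z/=np.linalg.norm(z);y=np.array(up,float);y-=z*(y@z);y/=np.linalg.norm(y);R=np.c_[np.cross(y,z),y,z]
    Rn=R@Rtc.T;return target+dist*z-Rn@tc,Ro.from_matrix(Rn).as_euler("xyz")
E
python3 - <<'E'
from h import *
S,T=imaging.camera_params("side"),imaging.camera_params("top")
for n,s,t,z in [("lidplate",(318,502),(535,404),.03),("burnertop",(289,388),(444,412),.072),("tumbler rim",(433,408),(495,301),.09),("va top",(480,344),(427,247),.062),("vb top",(509,382),(469,235),.062),("mouth",(343,192),(264,329),.174)]:
    a,b=onplane(S,big(s),z),onplane(T,big(t),z);print(n,a.round(3),b.round(3),[np.round(x,3) for x in tri([ray(S,big(s)),ray(T,big(t))])])
b=[onplane(T,big(u),.07) for u in [(527,383),(552,418)]];print(b,np.arctan2(*(b[1]-b[0])[1::-1]))
# base edges of the cradle, near table
for u in [(232,386),(312,397),(240,277),(328,290)]: print(onplane(T,big(u),.0).round(3))
E
```

```text
lidplate [ 0.474 -0.267  0.03 ] [ 0.469 -0.263  0.03 ] [array([ 0.472, -0.264,  0.022]), array([0.002, 0.002])]
burnertop [ 0.452 -0.102  0.072] [ 0.448 -0.097  0.072] [array([ 0.45 , -0.097,  0.065]), array([0.001, 0.001])]
tumbler rim [ 0.648 -0.181  0.09 ] [ 0.643 -0.182  0.09 ] [array([ 0.645, -0.181,  0.09 ]), array([0.003, 0.003])]
va top [ 0.744 -0.061  0.062] [ 0.745 -0.061  0.062] [array([ 0.745, -0.061,  0.063]), array([0., 0.])]
vb top [ 0.77  -0.137  0.062] [ 0.77  -0.138  0.062] [array([ 0.77 , -0.138,  0.062]), array([0., 0.])]
mouth [0.57  0.197 0.174] [0.567 0.203 0.174] [array([0.569, 0.205, 0.167]), array([0.001, 0.001])]
[array([ 0.50240249, -0.24094229,  0.07      ]), array([ 0.44263029, -0.28466289,  0.07      ])] -2.510067308923465
[0.487 0.289 0.   ]
[0.472 0.14  0.   ]
[0.694 0.29  0.   ]
[0.674 0.121 0.   ]
```

```bash
python3 - <<'E'
from h import *
L=np.array([.471,-.265,.05])
for dist in (.25,):
  for a in np.arange(0,6.3,.4):
    up=[np.cos(a),np.sin(a),0]; P,E_=look(L,dist,[0.01,0,-1],up); q=kin.ik(P,E_)
    if q is not None: print(a.round(1),P.round(3),np.round(q,2))
A=np.array([-np.sin(.436)*.995,.1*np.sin(.436),np.cos(.436)]);C=np.array([.569,.203,.174])
for a in np.arange(0,6.3,.4):
    e=np.cross(A,[0,1,0]);f=np.cross(A,e);up=np.cos(a)*e+np.sin(a)*f
    P,E_=look(C,.27,-A,up);q=kin.ik(P,E_)
    if q is not None: print("C",a.round(1),P.round(3),np.round(q,2))
E
```

```text
0.0 [ 0.44  -0.264  0.114] [-0.69  0.21  2.04  0.3   0.67  0.67]
0.4 [ 0.442 -0.276  0.114] [-0.75  0.27  1.96  0.37  0.82  0.17]
0.8 [ 0.449 -0.286  0.114] [-0.77  0.34  1.86  0.36  0.97 -0.21]
1.2 [ 0.459 -0.293  0.114] [-0.76  0.4   1.74  0.3   1.12 -0.54]
1.6 [ 0.47  -0.295  0.114] [-0.71  0.46  1.64  0.23  1.24 -0.84]
2.0 [ 0.482 -0.293  0.114] [-0.65  0.51  1.56  0.14  1.32 -1.13]
2.4 [ 0.492 -0.286  0.115] [-0.58  0.53  1.51  0.05  1.37 -1.42]
2.8 [ 0.499 -0.276  0.115] [-0.5   0.53  1.51 -0.04  1.37 -1.72]
3.2 [ 0.501 -0.264  0.115] [-0.43  0.51  1.55 -0.13  1.33 -2.01]
3.6 [ 0.498 -0.252  0.115] [-0.37  0.47  1.62 -0.22  1.24 -2.3 ]
5.2 [ 0.457 -0.238  0.114] [-0.39  0.22  2.03 -0.29  0.68  2.48]
5.6 [ 0.447 -0.245  0.114] [-0.49  0.19  2.08 -0.09  0.59  1.83]
6.0 [ 0.441 -0.256  0.114] [-0.61  0.19  2.08  0.17  0.6   1.11]
C 0.0 [0.561 0.206 0.263] [ 0.38  0.27  1.53 -0.1   1.23 -1.14]
C 0.4 [0.559 0.218 0.262] [ 0.47  0.29  1.5  -0.22  1.27 -1.4 ]
C 0.8 [0.554 0.228 0.259] [ 0.55  0.3   1.53 -0.35  1.27 -1.66]
C 1.2 [0.545 0.235 0.254] [ 0.63  0.28  1.6  -0.47  1.23 -1.92]
C 1.6 [0.534 0.237 0.249] [ 0.69  0.25  1.69 -0.59  1.15 -2.17]
C 2.0 [0.523 0.235 0.244] [ 0.73  0.21  1.81 -0.71  1.04 -2.42]
C 3.6 [0.508 0.194 0.239] [ 0.48 -0.01  2.12 -0.55  0.42  2.  ]
C 4.0 [0.515 0.184 0.243] [ 0.34 -0.02  2.08 -0.06  0.43  1.06]
C 4.4 [0.524 0.178 0.247] [0.24 0.01 2.   0.2  0.58 0.37]
C 4.8 [0.535 0.176 0.252] [ 0.2   0.07  1.89  0.23  0.76 -0.07]
C 5.2 [0.545 0.179 0.257] [ 0.21  0.13  1.77  0.18  0.92 -0.4 ]
C 5.6 [0.554 0.187 0.261] [ 0.26  0.19  1.66  0.09  1.06 -0.69]
C 6.0 [0.56  0.197 0.263] [ 0.33  0.24  1.57 -0.02  1.18 -0.96]
```

```bash
python3 - <<'E'
from h import *
A=np.array([-np.sin(.436)*.995,.1*np.sin(.436),np.cos(.436)]);C=np.array([.569,.203,.174])
e=np.cross(A,[0,1,0]);f=np.cross(A,e);a=5.2
P,E_=look(C,.27,-A,np.cos(a)*e+np.sin(a)*f)
r.move_j(kin.ik(P,E_));r.dwell(.15);snap("wrist","m1")
L=np.array([.471,-.265,.05]);P,E_=look(L,.25,[0.01,0,-1],[0,1,0])
r.movep(P+[0,0,.1],E_);r.movel(P,v=.2);r.dwell(.15);snap("wrist","l1");print(sense()["t"])
E
```

```text
5.6167
```

View pics/m1.png

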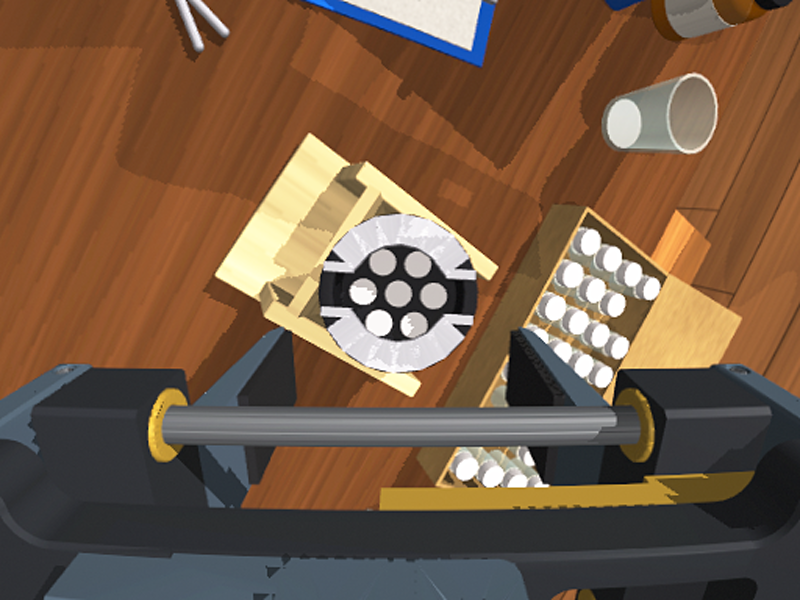

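View pics/l1.png

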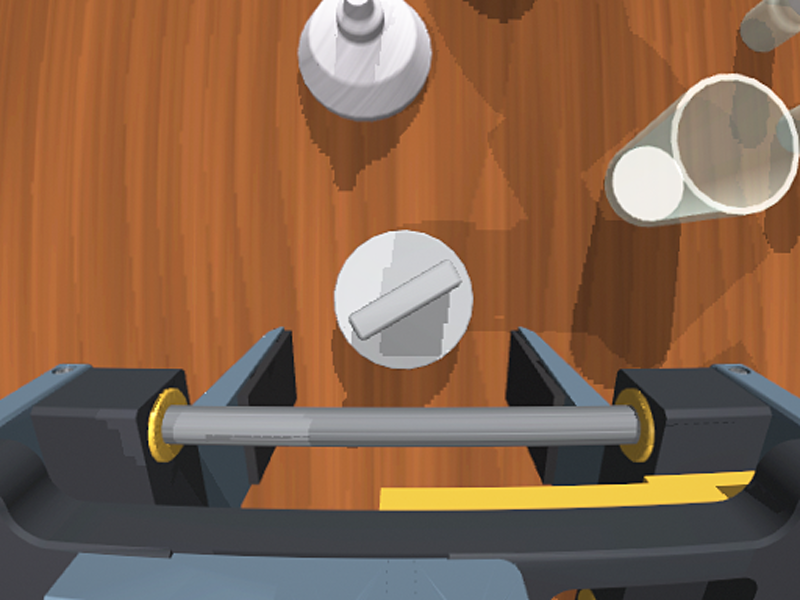

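m1 shows the mouth centred at about (398,293), with its two slots nearly horizontal at left (335,290) and right (462,291), and the base's front edge from (312,133) to (217,275). l1 shows the lid plate centred at (403,299), with the bar top running from (355,328) to (454,270).

```bash
cat > meas.py <<'E'
from h import *
def circ(P2):
    A=np.c_[2*P2,np.ones(len(P2))];s=np.linalg.lstsq(A,(P2**2).sum(1),rcond=None)[0];return s[:2],np.sqrt(s[2]+s[:2]@s[:2])
def greyhull(im,c,rad,thr,sat=50):
    hsv=cv2.cvtColor(im,cv2.COLOR_BGR2HSV);m=((hsv[...,1]<sat)&(hsv[...,2]>thr)).astype(np.uint8)
    yy,xx=np.mgrid[:m.shape[0],:m.shape[1]];m[(xx-c[0])**2+(yy-c[1])**2>rad**2]=0
    p=cv2.findNonZero(m);return m,cv2.convexHull(p)[:,0].astype(float)
if __name__=="__main__":
    p,im=load("l1");m,h=greyhull(im,big((403,299)),50,60)
    for z in(.03,):
        W=np.array([onplane(p,u,z) for u in h]);print("lid",z,circ(W[:,:2]))
    b=[onplane(p,big(u),.07) for u in((355,328),(454.5,270))];d=b[1]-b[0];print("bar",(b[0]+b[1])/2,np.linalg.norm(d),np.arctan2(d[1],d[0]))
    p,im=load("m1")
    for z in(0,.01,.02): 
        f=[onplane(p,big(u),z) for u in((312,133),(217,275))];d=f[1]-f[0];print("base",z,np.linalg.norm(d),np.degrees(np.arctan2(-d[0],d[1])))
    c0=big((398,293));m,h=greyhull(im,c0,53,90)
    for az in np.radians([165,170,175,180,185]):
        A=np.array([np.sin(.4363)*np.cos(az),np.sin(.4363)*np.sin(az),np.cos(.4363)]);ex=np.cross([0,0,1],A);ex/=np.linalg.norm(ex);ey=np.cross(A,ex)
        q=np.array([.569,.203,.174])
        for _ in range(3):
            W=np.array([onplane(p,u,q=q,n=A) for u in h])-q;P2=np.c_[W@ex,W@ey];c,R=circ(P2);q=q+c[0]*ex+c[1]*ey;q=onplane(p,project(p,q),.174)
        W=np.array([onplane(p,u,q=q,n=A) for u in h])-q;P2=np.c_[W@ex,W@ey];c,R=circ(P2);res=np.linalg.norm(P2-c,axis=1)-R
        out=[]
        g=cv2.cvtColor(im,cv2.COLOR_BGR2GRAY).astype(np.float32);th=np.arange(0,360,1.)
        for rr in(.034,.038,.042):
            uv=np.array([project(p,q+rr*(np.cos(t)*ex+np.sin(t)*ey)) for t in np.radians(th)],np.float32)
            v=cv2.remap(g,uv[:,0].reshape(1,-1),uv[:,1].reshape(1,-1),cv2.INTER_LINEAR)[0];k=v<100
            out.append(np.degrees(np.angle(np.exp(2j*np.radians(th[k])).sum())/2).round(1))
            if az==np.radians(175): print(rr,[int(t) for t in th if k[int(t)]!=k[int(t)-1]])
        print(np.degrees(az).round(),q.round(4),R.round(4),res.std().round(5),"slot ang",out)
E
python3 meas.py
```

```text
lid 0.03 (array([ 0.47469948, -0.26628548]), np.float64(0.04313715317297328))
bar [ 0.47482839 -0.26588254  0.07      ] 0.061121706074697954 0.5279016663230841
base 0 0.15480553431521382 173.63460151009798
base 0.01 0.15110474161265972 173.63460151009798
base 0.02 0.14740394891010566 173.634601510098
165.0 [0.5671 0.203  0.174 ] 0.049 0.00059 slot ang [np.float64(-51.8), np.float64(-51.8), np.float64(-52.2)]
170.0 [0.567  0.2027 0.174 ] 0.049 0.00059 slot ang [np.float64(-56.5), np.float64(-56.5), np.float64(-56.5)]
0.034 [102, 138, 281, 317]
0.038 [104, 136, 283, 315]
0.042 [92, 96, 105, 135, 144, 148, 272, 275, 285, 314, 323, 327]
175.0 [0.567  0.2024 0.174 ] 0.049 0.00059 slot ang [np.float64(-61.0), np.float64(-61.0), np.float64(-60.4)]
180.0 [0.567  0.2021 0.174 ] 0.049 0.00059 slot ang [np.float64(-65.5), np.float64(-65.5), np.float64(-65.1)]
185.0 [0.567  0.2017 0.174 ] 0.049 0.0006 slot ang [np.float64(-70.0), np.float64(-70.0), np.float64(-70.0)]
```

```bash
cat > geo.py <<'E'
from h import *
az=np.radians(173.6);t=.4363
A=np.array([np.sin(t)*np.cos(az),np.sin(t)*np.sin(az),np.cos(t)]);ex=np.cross([0,0,1],A);ex/=np.linalg.norm(ex);ey=np.cross(A,ex)
C=np.array([.567,.2025,.174]);sa=np.radians(120.3)
GZ=.036-.035   # TCP height above the lid centre in the grip
def tool(turn,half):
    """tool rpy with lid x at slot line turned clockwise by turn"""
    a=sa-turn+np.pi*half;x=np.cos(a)*ex+np.sin(a)*ey;return Ro.from_matrix(np.c_[x,np.cross(-A,x),-A]).as_euler("xyz")
LID=np.array([.4747,-.266]);LA=.528
E
python3 - <<'E'
from geo import *
for h in(0,1):
    print("grasp",h,np.round(kin.ik([*LID,.036],[np.pi,0,LA+np.pi*h]),2))
    for d in(.09,.014):
        for tr in(0,30,60,65):
            q=kin.ik(C+A*d,tool(np.radians(tr),h));print(h,d,tr,None if q is None else np.round(q,2))
E
```

```text
grasp 0 [-0.53  0.45  1.87 -0.    0.82  0.51]
0 0.09 0 [ 0.49  0.11  1.82 -0.32  0.88  1.81]
0 0.09 30 [ 0.49  0.11  1.82 -0.32  0.88  2.34]
0 0.09 60 None
0 0.09 65 None
0 0.014 0 [ 0.46  0.21  1.88 -0.36  0.71  1.84]
0 0.014 30 [ 0.46  0.21  1.88 -0.36  0.71  2.36]
0 0.014 60 None
0 0.014 65 NoneTraceback (most recent call last):
  File "<stdin>", line 3, in <module>
    return _wrapfunc(a, 'round', decimals=decimals, out=out)
    return _wrapit(obj, method, *args, **kwds)
    result = getattr(arr, method)(*args, **kwds)
TypeError: unsupported operand type(s) for *: 'NoneType' and 'float'
```

```bash
python3 - <<'E'
from geo import *
g=[np.pi,0,LA]
r.movep([*LID,.11],g);r.movel([*LID,.036],v=.1)
jaws.set_gripper(.0,grip_force=40);s=sense();print(s["t"],s["finger_gap"],s["finger_force"])
r.movel([*LID,.26],v=.2)
s=sense();print(s["finger_gap"],s["contact_force"].round(2) if hasattr(s["contact_force"],"round") else s["contact_force"])
r.movep(C+A*.1,tool(0,1));r.dwell(.2)
s=sense();print(s["t"],s["tcp_pos"],(C+A*.1),s["contact_force"])
snap("side","s1",(150,350,80,230));snap("wrist","m2")
E
```

```text
8.85 0.01603141062843728 39.99511420726776
0.015853814803802532 [ 0.6   0.18 -3.29]
12.05 [0.5252975  0.20654676 0.2645321 ] [0.52500446 0.20721055 0.26463214] [-0.42073132 -0.15058086 -2.04756419]
```

View pics/s1.png

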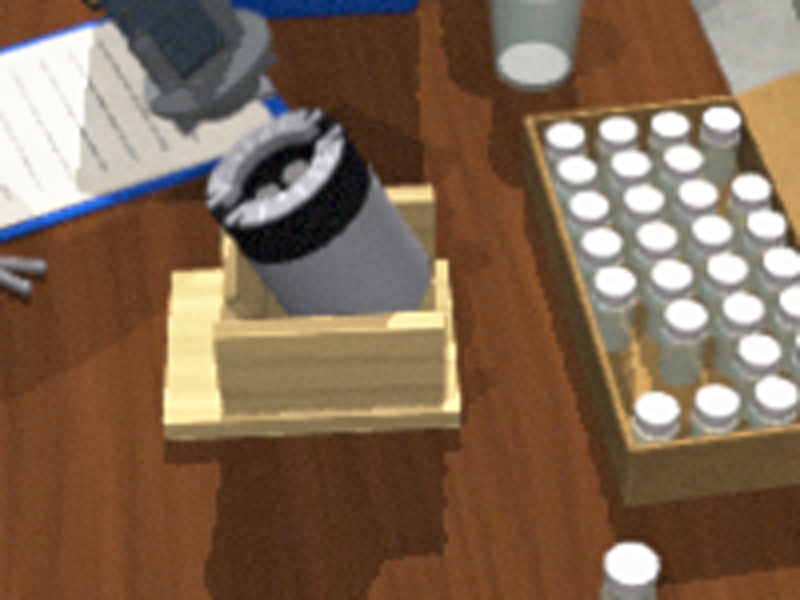

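View pics/m2.png

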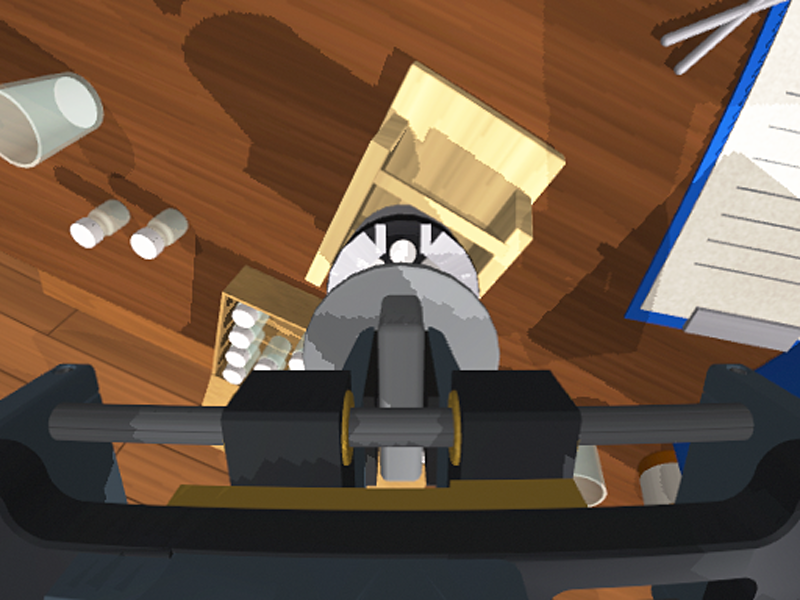

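The side view shows the lid held level with the mouth's axis at about (205,90) in the crop. In the wrist view the bar (401,330) lines up with the near slot at (402,235), so I'll insert under guard.

```bash
python3 - <<'E'
from geo import *
def rep(k):
    s=sense();e=s["tcp_pos"]-C;d=e@A;l=e-d*A;f=np.array(s["contact_force"]);print(k,round(s["t"],2),"d",round(d*1e3,1),"lat",(l@ex*1e3).round(1),(l@ey*1e3).round(1),"F axial",(f@A).round(1),"lat",(f@ex).round(1),(f@ey).round(1),"M",np.round(s["ft_torque"],2),"gap",s["finger_gap"])
r.movel(C+A*.042,v=.1);rep("near")
hit=r.movel(C+A*.013,v=.03,guard=15);rep(hit)
E
```

```text
near 12.88 d 42.3 lat -0.2 0.4 F axial -2.5 lat 0.3 -1.7 M [ 0.19  0.39 -0.03] gap 0.015905813355100915
True 13.77 d 14.2 lat 0.2 -0.3 F axial 3.8 lat 0.6 -0.7 M [0.34 0.03 0.01] gap 0.016091918999837414
```

```bash
python3 - <<'E'
from geo import *
q=np.array(sense()["joint_pos"]);
def rep(k):
    s=sense();e=s["tcp_pos"]-C;f=np.array(s["contact_force"]);print(k,round(s["t"],2),"d",round(e@A*1e3,1),"F",np.round(f,1),"Maxial",(np.array(s["ft_torque"])@A).round(2));return np.array(s["ft_torque"])@A
m0=rep(0)
for a in [5,15,25,35,45,52,56,58,60,61,62,63,64,65]:
    r.move_j([*q[:5],q[5]+np.radians(a)]);r.dwell(.1);m=rep(a)
    if abs(m-m0)>.8: break
print((np.array(sense()["joint_pos"])-q).round(3))
snap("side","s2",(150,350,80,230))
E
```

```text
0 13.77 d 14.2 F [-2.3 -0.3  3.2] Maxial -0.13
5 14.12 d 14.2 F [-1.6 -0.1 -0.6] Maxial -0.03
15 14.51 d 14.2 F [-0.8  0.3 -0.2] Maxial -0.05
25 14.9 d 14.2 F [-2.5  0.2  0.9] Maxial -0.04
35 15.29 d 14.2 F [-0.8  0.8  0.5] Maxial -0.06
45 15.68 d 14.2 F [-2.7  0.1  0.4] Maxial -0.0
52 16.03 d 14.2 F [-3.1 -0.2 -0.2] Maxial -0.07
56 16.38 d 14.2 F [-3.3  0.5  1. ] Maxial -0.02
58 16.73 d 14.2 F [-3.9  1.   1.2] Maxial 0.06
60 17.08 d 14.2 F [-3.5  0.5  0.7] Maxial 0.13
61 17.43 d 14.2 F [-5.1  2.9  1.3] Maxial 0.08
62 17.78 d 14.2 F [-4.7  1.6  2.7] Maxial 0.98
[ 1.00e-03 -0.00e+00  0.00e+00 -1.00e-03  0.00e+00  1.08e+00]
```

View pics/s2.png

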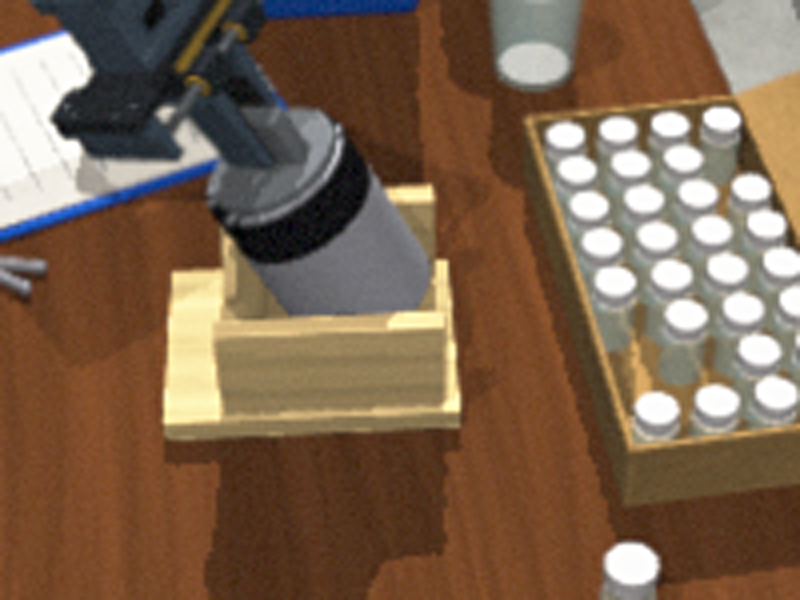

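The plate sits flat on the lip at about (285,155) in the crop, and the stop came at 62°. Releasing and backing out.

```bash
python3 - <<'E'
from geo import *
jaws.set_gripper(.06);s=sense();print(s["finger_gap"],s["finger_force"])
r.movel(np.array(s["tcp_pos"])+A*.13,v=.12);r.dwell(.3)
snap("side","s3",(150,350,80,230));snap("wrist","m3");print(sense()["t"])
E
```

```text
0.059887473636663864 0.0
20.275
```

View pics/m3.png

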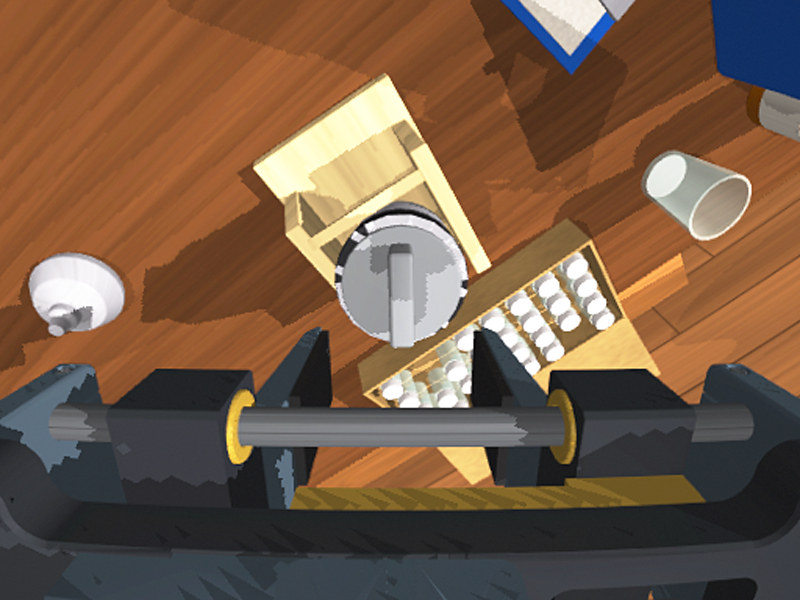

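The lid is seated flat on the mouth at (401,283). Its bar is still at the turned angle, pointing straight up in the image, and the gripper is clear.

```bash
python3 -c "
from plant import *
print(job_done())"
```

```text
the job is handed in; nothing more can be done
None
```

The lid is in the carrier's mouth, turned 62° clockwise to the stop and released. I handed the job in at about 20 s on the robot's clock with nothing else touched that I could see; no verdict was returned.

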